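# Load the jack cones into the numbered rack

### The job

Load the lasting rack for the next jobs: first stand the jack cone with the white collar in the pocket marked with one dot, then the one with the pink collar in the pocket marked with two dots. Set each one down upright on the pocket's floor and let go of it before taking the next; do not drop or topple them.

Things in the scene. Friction and masses are not known exactly. Their poses are not given: they have to be found in the camera images.
- white_cone: Jack cone with white collar, loose, upright on the table, 114 mm tall, round. From below: beige foot 46 mm across, 12 high; beige cone narrowing 40 to 25; white parallel collar to grip, 32 across, 68 to 100 mm up; steel pin 10 across, 14 long. 0.11 to 0.23 kg. Origin: centre of underside, z up. Like cones with yellow, green and black collars are not wanted; black is already in the three-dot pocket.
- pink_cone: Jack cone with pink collar, loose, upright on the table, 114 mm tall, round. From below: beige foot 46 mm across, 12 high; beige cone narrowing 40 to 25; pink parallel collar to grip, 32 across, 68 to 100 mm up; steel pin 10 across, 14 long. 0.11 to 0.23 kg. Origin: centre of underside, z up. Like cones with yellow, green and black collars are not wanted; black is already in the three-dot pocket.
- pocket_one_floor (a point): Centre of the inner floor, 18 mm above the table, of the fixed grey rack pocket whose white tag has one black dot. Square, open top, inside 66 x 66 mm, walls 6, rim 46 mm above this point. z up, y along the row of three pockets (100 mm apart, in any order), x across it towards the tag, which is outside the rim on the side away from the robot, at most 50 mm above this point.
- pocket_two_floor (a point): Centre of the inner floor, 18 mm above the table, of the fixed grey rack pocket whose white tag has two black dots. Square, open top, inside 66 x 66 mm, walls 6, rim 46 mm above this point. z up, y along the row of three pockets (100 mm apart, in any order), x across it towards the tag, which is outside the rim on the side away from the robot, at most 50 mm above this point.

How it is judged:
On the way, in this order (a step that is already met when the one before it is completed fails the run):
1. the white-collared cone stands in the one-dot pocket, let go (horizontal distance between white_cone and pocket_one_floor below 0.017 m and z of white_cone in the frame of pocket_one_floor below 0.007 m and angle between white_cone's own z axis and vertical below 0.17 rad and contact force between the fingers and white_cone below 0.2 N and linear speed of white_cone below 0.05 m/s), for 0.2 s.
2. then the pink-collared cone stands in the two-dot pocket, let go, the white one still in its place (all of step 1 and horizontal distance between pink_cone and pocket_two_floor below 0.017 m and z of pink_cone in the frame of pocket_two_floor below 0.007 m and angle between pink_cone's own z axis and vertical below 0.17 rad and contact force between the fingers and pink_cone below 0.2 N and linear speed of pink_cone below 0.05 m/s), for 0.2 s.
At the end, for the whole second after the job is handed in: The white-collared cone stands in the one-dot pocket and the pink-collared cone in the two-dot pocket, each within 17 mm of the pocket's centre, its underside less than 7 mm above the pocket's floor, within 0.17 rad of upright, at rest and released (all of step 2); the robot touches nothing.
It fails at once if the white-collared cone is toppled (tilted more than 0.6 rad) (angle between white_cone's own z axis and vertical above 0.6 rad).
It fails at once if the pink-collared cone is toppled (tilted more than 0.6 rad) (angle between pink_cone's own z axis and vertical above 0.6 rad).
It fails at once if the white-collared cone is dropped (moves faster than 0.8 m/s out of the fingers) (linear speed of white_cone above 0.8 m/s and contact force between the fingers and white_cone below 0.05 N).
It fails at once if the pink-collared cone is dropped (moves faster than 0.8 m/s out of the fingers) (linear speed of pink_cone above 0.8 m/s and contact force between the fingers and pink_cone below 0.05 N).
It also fails if it takes over 58 s, if anything falls off the work surface, if the arm or the gripper's body presses on something with over 40 N, if the wrist force passes 120 N, or if a joint passes its speed limit or range.

### The arm

A 7-joint arm with a two-finger parallel gripper is mounted at the origin on the work surface. World frame = base frame: x ahead of the robot, y to its left, z up, the work surface at z = 0. Lengths are in m, angles in rad, forces in N, time in s.
With the tool pointing down it reaches from about 0.4 to 0.9 m from the base axis. Payload 5.6 kg.
Tool frame: the origin (TCP) lies at the very end of the fingers, on their centre line; the grasp point (between the pads) lies 19 mm behind it; z points along the fingers, y is the line along which they close (so a half turn about z gives the same grasp; the last joint's range is limited). The gripper opens to 92 mm and grips with 3 to 60 N. Pads are 20 mm wide; open, the fingers measure 128 mm over their backs; the gripper's body (75 mm by 189 mm) begins 69 mm behind the grasp point.
Start: joints at [-1.344, 0.468, -0.012, 1.603, 0.006, 1.071, -0.056], TCP at [0.173, 0.626, 0.215] pointing down, gripper open.
Joint ranges: [-2.53, 2.53], [-0.31, 2.02], [-1.57, 1.55], [0.28, 2.44], [-1.29, 4.43], [0.15, 1.84], [-2.92, 2.92]. Speed limits (rad/s): [2.57, 2.57, 3.14, 3.14, 3.14, 3.14, 3.14].

### API

Orientations are given as a 3x3 rotation matrix whose columns are the frame's x, y, z axes.
In Python, from cell import bot gives the robot as it stands. The module is installed in compiled form; this text tells all that it offers.
- The arm moves only by the tool arm_command, never from a script. Its argument "targets" is a list of rows, each a list of 3 entries, a list of its own where there are three numbers: the shift along the tool's x, y, z in mm, then the turn, a rotation vector about the tool's x, y, z in degrees, then the closure in counts, from 0 (fully open) to 255 (shut). A call has 1 to 10 rows; each row is the pose to reach, as a shift and turn from the pose commanded when the call began, along the tool's axes at that moment; what a row does not reach only later rows make up. A row lasts 1/10 s, in which the tool goes at most 50 mm and 8.59 degrees, less where a joint would pass 70% of its speed; a pose out of reach is approached as far as the arm can. A call with a gripper value outside its range is refused whole. The fingers move at their own pace and stop on an object; "grip_force" is the grip in N (left out, the last holds). Time passes only in rows, so rows that repeat a pose let the fingers close. It gives the time, the measured TCP pose, the force, the opening and the grip force at its end, in the units of the state.
- bot.get_obs(): the state, without advancing time (a new reading comes with each control period).
- bot.snapshot(name): name is "side" or "top"; returns (picture, depth): 480x640x3 uint8, red, green, blue; 480x640 float32, m along the optical axis (not along the pixel's ray), 0 where there is no reading.
- bot.camera_info(name): a dict with "camera_matrix" (3x3 intrinsics, pixels), "rvec" (rotation vector, rad) and "tvec" (3), from world to camera coordinates, as OpenCV has them. Camera axes: x right, y down, z forward; pixel columns grow to the right and rows downward; lengths in m; the calibration is good to about 2 mm. A picture is of the moment at which its call begins. camera_info takes no time and is no camera call.
- bot.close_job(): hands the job in; it is judged then, once.
The state is a dict: "time_s": time; "joint_pos": joint angles; "dq": joint speeds; "effort": joint torques, N m; "tool_pos": TCP position; "eef_rot": TCP orientation; "contact_force": force on the tool from outside, world axes, zero at the start; "moment": the same for the moment, N m; "grip_width": finger opening in m; "finger_force": force on a finger pad.
Only numpy, scipy, OpenCV 4.12 (cv2) and the standard library are available. Lean on these libraries where they do the work, as an engineer would, in place of code of your own. Each camera call takes 0.05 s, during which the arm holds its last target. There are 200 camera calls.

## Working session

There is one attempt and no reset: what is moved stays moved. The work goes in short steps, Python scripts to look and compute and a tool call to move; the robot and the scene stay as the last step left them, time stands still between calls to the robot, and variables do not carry over. Pictures are saved under pics/ and viewed, at most 10 in all, crops included, and the job is handed in when it is done.

Besides the shell and the picture viewer there is one more tool, called after "Emit:" as name([rows], argument=value, ...), one row to a line, values as JSON. arm_command: Moves the arm, as the interface text tells. Its arguments: {"type":"object","properties":{"targets":{"type":"array","items":{"type":"array"}},"grip_force":{"type":"number"}},"required":["targets"]}

```bash
mkdir -p pics
cat > h.py <<'E'
import numpy as np, cv2
from cell import bot
def cam(n):
    c=bot.camera_info(n); K=np.array(c["camera_matrix"],float); R=cv2.Rodrigues(np.array(c["rvec"],float))[0]; t=np.array(c["tvec"],float).ravel(); return K,R,t
def ray(n,u,v,z):
    K,R,t=cam(n); d=R.T@np.linalg.inv(K)@[u,v,1]; o=-R.T@t; return o+d*(z-o[2])/d[2]
def cloud(n,D):
    K,R,t=cam(n); v,u=np.mgrid[:480,:640]; p=np.stack([u,v,np.ones_like(u)],-1)@np.linalg.inv(K).T*D[...,None]
    return (p-t)@R
E
python3 - <<'E'
from h import *
o=bot.get_obs(); print(o["time_s"],o["tool_pos"],o["eef_rot"],o["grip_width"],o["contact_force"])
for n in("top","side"):
    p,D=bot.snapshot(n); cv2.imwrite(f"pics/{n}0.png",p[...,::-1]); np.savez(f"{n}0.npz",p=p,D=D)
    K,R,t=cam(n); print(n,-R.T@t,R[2],K[0,0])
E
```

```text
0.0 [0.17314817 0.62592856 0.21366306] [[-9.63831968e-01  2.66510492e-01 -3.07536532e-04]
 [ 2.66510627e-01  9.63830518e-01 -1.67882174e-03]
 [-1.51010515e-04 -1.70006382e-03 -9.99998543e-01]] 0.09209454790670694 [ 0.35612125 -0.68118191 -0.1022973 ]
top [ 0.43888916 -0.04150702  0.87458636] [ 0.112608  -0.0113991 -0.9935741] 548.1107486418493
side [0.26872086 0.4570639  0.69143033] [ 0.31481556 -0.57341633 -0.75636293] 433.4119605394761
```

View pics/top0.png

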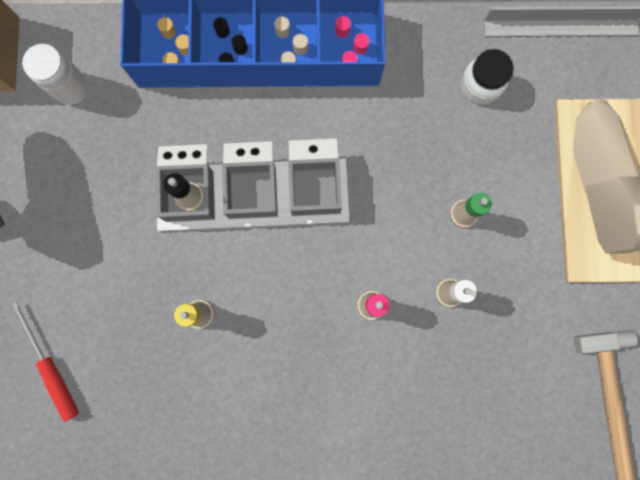

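View pics/side0.png

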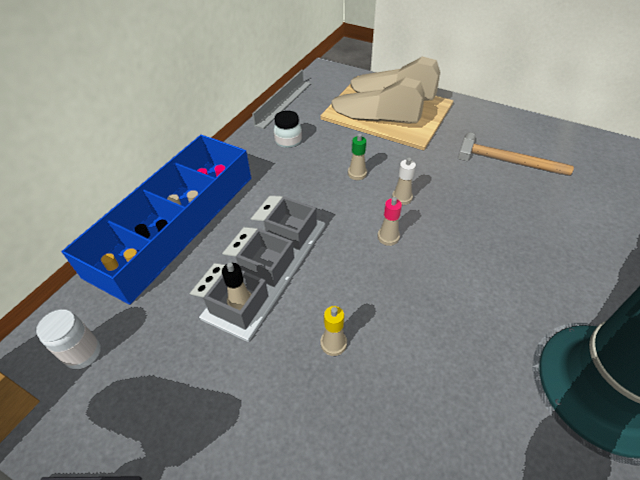

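The top view shows the white cone's collar at (463,291) and the pink one at (376,305). The one-dot pocket is at (315,186), the two-dot pocket is in the middle at (249,190), and black stands in the three-dot pocket at (185,190). The side view agrees with this.

Run:
```python
from h import *
for n in("top","side"):
    f=np.load(f"{n}0.npz"); p,D=f["p"],f["D"]; P=cloud(n,D); hsv=cv2.cvtColor(p,cv2.COLOR_RGB2HSV); h,s,v=[hsv[...,i].astype(int) for i in range(3)]
    z=P[...,2]; ok=D>0
    # cones: circle of points in collar band around approximate location
    for name,(u,w),tu in (("white",(463,291) if n=="top" else (407,170),0),("pink",(376,305) if n=="top" else (392,210),0)):
        b=np.zeros_like(ok); b[w-25:w+26,u-32:u+33]=1
        m=b&ok&(z>.07)&(z<.12); q=P[m]
        t=q[abs(q[:,2]-.1)<.004]; pin=q[q[:,2]>.108]
        from scipy.optimize import least_squares
        c=q[(q[:,2]<.098)]; side=least_squares(lambda a:np.hypot(c[:,0]-a[0],c[:,1]-a[1])-.016,q[:,:2].mean(0),loss="soft_l1",f_scale=.002).x
        print(n,name,len(t),(t.min(0)+t.max(0))/2,np.ptp(t,0),"pin",len(pin),pin.mean(0) if len(pin) else 0,"side",side,len(c))
    b=np.zeros_like(ok)
    if n=="top": b[130:240,150:360]=1
    else: b[185:345,185:335]=1
    m=b&ok&(abs(z-.064)<.005)&(v<190)
    k,l,st,ce=cv2.connectedComponentsWithStats(m.astype(np.uint8)); 
    q=P[m]; 
    (c,sz,a)=cv2.minAreaRect((q[:,:2]*1000).astype(np.float32)); print(n,"rim",len(q),c,sz,a)
    im=p.copy(); im[m]=(255,0,0); cv2.imwrite(f"pics/{n}m.png",im[...,::-1])
f=np.load("top0.npz");P=cloud("top",f["D"])
for u,v in((315,186),(249,190),(313,149),(247,152),(183,155)):print(P[v,u])
```

```text
top white 316 [ 0.45547431 -0.25179819  0.09952529] [0.0310864  0.03032741 0.00705004] pin 45 [ 0.45527147 -0.25176753  0.11197287] side [ 0.4550088  -0.25280663] 253
top pink 334 [ 0.4371674  -0.12743889  0.09947139] [0.03085243 0.03114869 0.0069238 ] pin 43 [ 0.4371771  -0.12766022  0.11188258] side [ 0.43727584 -0.12795292] 195
top rim 2546 (625.2777709960938, 60.251243591308594) (97.46826934814453, 278.651123046875) 2.1777517795562744
side white 102 [ 0.45373077 -0.25277308  0.09971194] [0.02995405 0.03277582 0.00738605] pin 18 [ 0.45360999 -0.2514729   0.11111257] side [ 0.45446711 -0.25367708] 186
side pink 129 [ 0.43525807 -0.12738266  0.09990224] [0.02995378 0.0306225  0.00769908] pin 23 [ 0.4356779  -0.12668364  0.11168469] side [ 0.43577106 -0.12925745] 212
side rim 1787 (635.4638671875, 72.72978210449219) (263.2152099609375, 382.0426330566406) 34.697654724121094
[ 0.62657068 -0.04155445  0.01610546]
[0.62131474 0.06369312 0.01478406]
[ 0.67562619 -0.03905544  0.05594539]
[0.67132743 0.06174278 0.05744199]
[0.66755135 0.15921377 0.05708146]
```

View pics/topm.png

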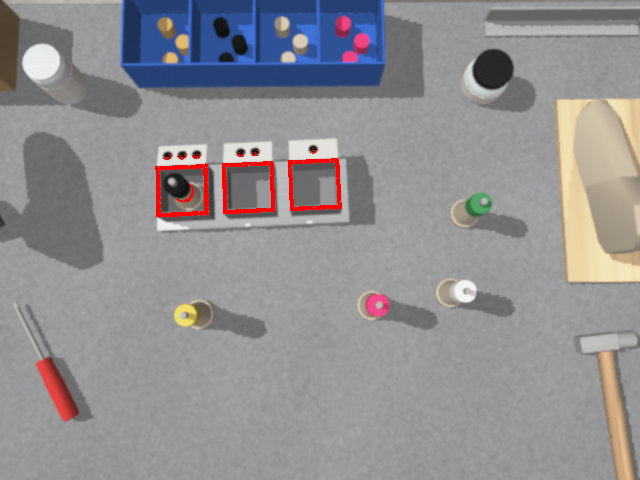

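The red mask outlines the three rims cleanly: one-dot around (315,185), two-dot around (249,188). It also caught the tag dots, so I'll exclude those and fit each pocket.

Run:
```python
from h import *
f=np.load("top0.npz"); p,D=f["p"],f["D"]; P=cloud("top",D); z=P[...,2]; v=p.max(-1)
for nm,(a,b) in {"one":(282,346),"two":(217,281),"all":(150,346)}.items():
    m=np.zeros(D.shape,bool); m[157:225,a:b]=1
    m&=(abs(z-.064)<.005)&(v<190)&(D>0); q=(P[m][:,:2]*1000).astype(np.float32); print(nm,cv2.minAreaRect(q))
```

```text
one ((619.768310546875, -40.350406646728516), (78.82880401611328, 77.99561309814453), 2.1934993267059326)
two ((616.1318359375, 59.40924072265625), (78.65065002441406, 78.3009033203125), 2.637113332748413)
all ((622.3735961914062, 60.132774353027344), (92.11965942382812, 278.8886413574219), 1.9745361804962158)
```

```bash
cat >> h.py <<'E'
from scipy.spatial.transform import Rotation as Ro
RT=np.array([[-.9994,-.036,0],[-.036,.9994,0],[0,0,-1]])
def go(*pts):
    o=bot.get_obs(); R=np.array(o["eef_rot"]); print("rot",Ro.from_matrix(R.T@RT).as_rotvec(degrees=True).round(1),"t",o["time_s"])
    for p in pts: print(p,(R.T@(np.array(p)-o["tool_pos"])*1000).round(1))
E
python3 -c "
from h import *
go((.47,.2,.215),(.455,-.252,.2))"
```

```text
rot [ -0.1  -0.  -17.5] t 0.1
(0.47, 0.2, 0.215) [-399.6 -331.4   -0.7]
(0.455, -0.252, 0.2) [-505.7 -771.    15. ]
```

Emit:
arm_command([
  [[-40, -33, 0], [0, 0, -2], 0],
  [[-80, -66, 0], [0, 0, -4], 0],
  [[-120, -99, 0], [0, 0, -6], 0],
  [[-160, -133, 0], [0, 0, -8], 0],
  [[-200, -166, 0], [0, 0, -10], 0],
  [[-240, -199, 0], [0, 0, -12], 0],
  [[-280, -232, 0], [0, 0, -14], 0],
  [[-320, -265, 0], [0, 0, -16], 0],
  [[-360, -298, 0], [0, 0, -17.5], 0],
  [[-400, -331, 0], [0, 0, -17.5], 0],
])

```text
time_s: 1.1
tool_pos: [0.4602, 0.2146, 0.2146]
eef_rot: [[-0.999, -0.036, -0.0], [-0.036, 0.999, 0.0], [0.0, 0.0, -1.0]]
contact_force: [0.9, 0.0, 0.2]
grip_width: 0.0919
finger_force: 0.0
```

```bash
python3 -c "
from h import *
print(bot.get_obs()['tool_pos'])
go((.455,-.252,.19))"
```

```text
[0.46021681 0.21462946 0.21458459]
rot [ 0. -0.  0.] t 1.1
(0.455, -0.252, 0.19) [  22.1 -466.1   24.5]
```

Emit:
arm_command([
  [[3, -45, 2], [0, 0, 0], 0],
  [[6, -90, 5], [0, 0, 0], 0],
  [[9, -135, 7], [0, 0, 0], 0],
  [[12, -180, 10], [0, 0, 0], 0],
  [[16, -225, 12], [0, 0, 0], 0],
  [[19, -270, 15], [0, 0, 0], 0],
  [[22, -315, 17], [0, 0, 0], 0],
  [[25, -360, 20], [0, 0, 0], 0],
  [[28, -405, 22], [0, 0, 0], 0],
  [[31, -451, 25], [0, 0, 0], 0],
])

```text
time_s: 2.1
tool_pos: [0.4443, -0.2368, 0.1895]
eef_rot: [[-0.999, -0.036, 0.0], [-0.036, 0.999, 0.0], [-0.0, 0.0, -1.0]]
contact_force: [1.0, 0.0, -0.1]
grip_width: 0.092
finger_force: 0.0
```

Emit:
arm_command([
  [[0, 0, 0], [0, 0, 0], 0],
  [[0, 0, 0], [0, 0, 0], 0],
  [[0, 0, 0], [0, 0, 0], 0],
  [[0, 0, 0], [0, 0, 0], 0],
])

```text
time_s: 2.5
tool_pos: [0.4449, -0.2336, 0.1895]
eef_rot: [[-0.999, -0.038, -0.0], [-0.038, 0.999, 0.001], [0.0, 0.001, -1.0]]
contact_force: [-0.4, 1.0, -0.9]
grip_width: 0.0922
finger_force: 0.0
```

Run:
```python
from h import *
go((.455,-.252,.065))
p,D=bot.snapshot("top"); q,_=bot.snapshot("side"); cv2.imwrite("pics/a1.png",np.hstack([p[180:420,330:640],q[60:300,250:560]])[...,::-1])
```

```text
rot [ 0.  -0.   0.1] t 2.5
(0.455, -0.252, 0.065) [ -9.4 -18.8 124.5]
```

View pics/a1.png

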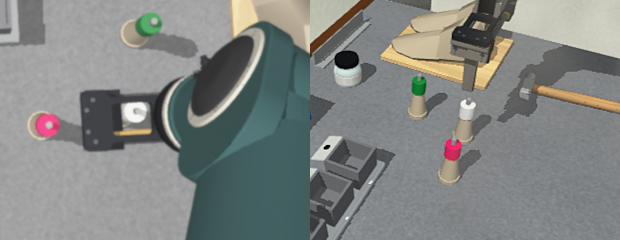

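The open gripper is above the white cone (crop pixel ~(133,112)), which lies slightly off-centre as computed. I'll correct the offset, descend and grip.

Emit:
arm_command([
  [[-9, -19, 0], [0, 0, 0], 0],
  [[-9, -19, 10], [0, 0, 0], 0],
  [[-9, -19, 40], [0, 0, 0], 0],
  [[-9, -19, 70], [0, 0, 0], 0],
  [[-9, -19, 95], [0, 0, 0], 0],
  [[-9, -19, 112], [0, 0, 0], 0],
  [[-9, -19, 122], [0, 0, 0], 0],
  [[-9, -19, 123], [0, 0, 0], 0],
  [[-9, -19, 123], [0, 0, 0], 0],
  [[-9, -19, 123], [0, 0, 0], 0],
])

```text
time_s: 3.6
tool_pos: [0.4549, -0.2541, 0.0674]
eef_rot: [[-0.999, -0.036, 0.002], [-0.036, 0.999, -0.0], [-0.002, -0.001, -1.0]]
contact_force: [-0.1, -0.7, -0.4]
grip_width: 0.0919
finger_force: 0.0
```

Emit:
arm_command([
  [[0, 0, 0], [0, 0, 0], 120],
  [[0, 0, 0], [0, 0, 0], 150],
  [[0, 0, 0], [0, 0, 0], 180],
  [[0, 0, 0], [0, 0, 0], 220],
  [[0, 0, 0], [0, 0, 0], 255],
  [[0, 0, 0], [0, 0, 0], 255],
  [[0, 0, 0], [0, 0, 0], 255],
  [[0, 0, 0], [0, 0, 0], 255],
  [[0, 0, 0], [0, 0, 0], 255],
  [[0, 0, 0], [0, 0, 0], 255],
], grip_force=20)

```text
time_s: 4.6
tool_pos: [0.4542, -0.2539, 0.0665]
eef_rot: [[-0.999, -0.036, -0.0], [-0.036, 0.999, 0.0], [0.0, 0.0, -1.0]]
contact_force: [-0.5, 0.1, 0.2]
grip_width: 0.0319
finger_force: 20.0
```

Emit:
arm_command([
  [[0, 0, -3], [0, 0, 0], 255],
  [[0, 0, -10], [0, 0, 0], 255],
  [[0, 0, -25], [0, 0, 0], 255],
  [[0, 0, -45], [0, 0, 0], 255],
  [[0, 0, -65], [0, 0, 0], 255],
  [[0, 0, -85], [0, 0, 0], 255],
  [[0, 0, -105], [0, 0, 0], 255],
  [[0, 0, -120], [0, 0, 0], 255],
  [[0, 0, -130], [0, 0, 0], 255],
  [[0, 0, -135], [0, 0, 0], 255],
])

```text
time_s: 5.6
tool_pos: [0.4546, -0.2541, 0.2027]
eef_rot: [[-0.999, -0.036, 0.002], [-0.036, 0.999, -0.0], [-0.002, -0.0, -1.0]]
contact_force: [0.4, 0.1, -1.0]
grip_width: 0.0315
finger_force: 20.0
```

Emit:
arm_command([
  [[-5, 6, 0], [0, 0, 0], 255],
  [[-15, 18, 0], [0, 0, 0], 255],
  [[-30, 36, 0], [0, 0, 0], 255],
  [[-50, 60, 0], [0, 0, 0], 255],
  [[-70, 84, 0], [0, 0, 0], 255],
  [[-90, 108, 0], [0, 0, 0], 255],
  [[-110, 132, 0], [0, 0, 0], 255],
  [[-128, 154, 0], [0, 0, 0], 255],
  [[-142, 171, 0], [0, 0, 0], 255],
  [[-153, 184, 0], [0, 0, 0], 255],
])

```text
time_s: 6.6
tool_pos: [0.6013, -0.0612, 0.2002]
eef_rot: [[-0.999, -0.039, -0.002], [-0.039, 0.999, 0.001], [0.002, 0.001, -1.0]]
contact_force: [0.1, 0.2, -1.5]
grip_width: 0.0316
finger_force: 20.0
```

Emit:
arm_command([
  [[-8, 10, 0], [0, 0, 0], 255],
  [[-15, 18, 0], [0, 0, 0], 255],
  [[-19, 23, 0], [0, 0, 0], 255],
  [[-20, 24, 0], [0, 0, 0], 255],
  [[-20, 24, 0], [0, 0, 0], 255],
  [[-20, 24, 0], [0, 0, 0], 255],
  [[-20, 24, 0], [0, 0, 0], 255],
])

```text
time_s: 7.3
tool_pos: [0.6195, -0.0407, 0.2018]
eef_rot: [[-0.999, -0.034, 0.0], [-0.034, 0.999, -0.0], [-0.0, -0.0, -1.0]]
contact_force: [0.1, -0.8, -1.1]
grip_width: 0.0318
finger_force: 20.0
```

Run:
```python
from h import *
go((.6195,-.040,.085))
p,D=bot.snapshot("top"); q,_=bot.snapshot("side"); cv2.imwrite("pics/a2.png",np.hstack([p[100:340,140:460],q[60:300,180:500]])[...,::-1])
```

```text
rot [-0.   0.  -0.1] t 7.3
(0.6195, -0.04, 0.085) [  0.    0.7 116.8]
```

View pics/a2.png

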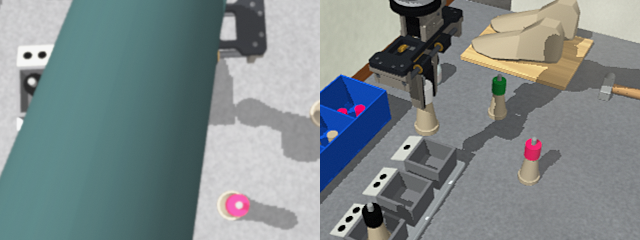

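The side view shows the white cone upright in the fingers, foot near crop (427,125), above the one-dot pocket. I'll lower it.

Emit:
arm_command([
  [[0, 0, 5], [0, 0, 0], 255],
  [[0, 0, 20], [0, 0, 0], 255],
  [[0, 0, 40], [0, 0, 0], 255],
  [[0, 0, 60], [0, 0, 0], 255],
  [[0, 0, 78], [0, 0, 0], 255],
  [[0, 0, 92], [0, 0, 0], 255],
  [[0, 0, 101], [0, 0, 0], 255],
  [[0, 0, 107], [0, 0, 0], 255],
  [[0, 0, 110], [0, 0, 0], 255],
  [[0, 0, 112], [0, 0, 0], 255],
])

```text
time_s: 8.4
tool_pos: [0.6202, -0.04, 0.0898]
eef_rot: [[-0.999, -0.036, 0.001], [-0.036, 0.999, 0.0], [-0.001, -0.0, -1.0]]
contact_force: [-0.0, 0.3, -0.7]
grip_width: 0.0317
finger_force: 20.0
```

Emit:
arm_command([
  [[0, 0, 1], [0, 0, 0], 255],
  [[0, 0, 1], [0, 0, 0], 255],
  [[0, 0, 2], [0, 0, 0], 255],
  [[0, 0, 2], [0, 0, 0], 255],
  [[0, 0, 2.5], [0, 0, 0], 255],
  [[0, 0, 2.5], [0, 0, 0], 255],
  [[0, 0, 2.5], [0, 0, 0], 255],
])

```text
time_s: 9.1
tool_pos: [0.6197, -0.0399, 0.0871]
eef_rot: [[-0.999, -0.036, -0.0], [-0.036, 0.999, 0.0], [0.0, 0.0, -1.0]]
contact_force: [-0.7, -0.7, -0.6]
grip_width: 0.0318
finger_force: 20.0
```

Step down in small increments until contact shows in the force.

Emit:
arm_command([
  [[0, 0, 0.7], [0, 0, 0], 255],
  [[0, 0, 1.5], [0, 0, 0], 255],
  [[0, 0, 1.5], [0, 0, 0], 255],
  [[0, 0, 1.5], [0, 0, 0], 255],
  [[0, 0, 1.5], [0, 0, 0], 255],
])

```text
time_s: 9.6
tool_pos: [0.6198, -0.0399, 0.0856]
eef_rot: [[-0.999, -0.036, 0.0], [-0.036, 0.999, 0.0], [-0.0, 0.0, -1.0]]
contact_force: [-0.5, 0.1, -0.5]
grip_width: 0.0318
finger_force: 20.0
```

Emit:
arm_command([
  [[0, 0, 0.5], [0, 0, 0], 255],
  [[0, 0, 1], [0, 0, 0], 255],
  [[0, 0, 1], [0, 0, 0], 255],
  [[0, 0, 1], [0, 0, 0], 255],
  [[0, 0, 1], [0, 0, 0], 255],
])

```text
time_s: 10.1
tool_pos: [0.6197, -0.04, 0.0846]
eef_rot: [[-0.999, -0.036, -0.0], [-0.036, 0.999, -0.0], [0.0, -0.0, -1.0]]
contact_force: [0.3, 0.3, -1.1]
grip_width: 0.0319
finger_force: 20.0
```

Emit:
arm_command([
  [[0, 0, 1], [0, 0, 0], 255],
  [[0, 0, 1], [0, 0, 0], 255],
  [[0, 0, 1], [0, 0, 0], 255],
  [[0, 0, 1], [0, 0, 0], 255],
])

```text
time_s: 10.5
tool_pos: [0.6201, -0.0399, 0.0845]
eef_rot: [[-0.999, -0.036, 0.001], [-0.036, 0.999, 0.0], [-0.001, 0.0, -1.0]]
contact_force: [-1.5, -0.1, 5.3]
grip_width: 0.0317
finger_force: 20.0
```

Emit:
arm_command([
  [[0, 0, 0], [0, 0, 0], 160],
  [[0, 0, 0], [0, 0, 0], 150],
  [[0, 0, 0], [0, 0, 0], 130],
  [[0, 0, 0], [0, 0, 0], 100],
  [[0, 0, 0], [0, 0, 0], 60],
  [[0, 0, 0], [0, 0, 0], 0],
  [[0, 0, 0], [0, 0, 0], 0],
  [[0, 0, 0], [0, 0, 0], 0],
  [[0, 0, 0], [0, 0, 0], 0],
  [[0, 0, 0], [0, 0, 0], 0],
])

```text
time_s: 11.5
tool_pos: [0.6198, -0.0399, 0.0836]
eef_rot: [[-0.999, -0.036, 0.0], [-0.036, 0.999, 0.0], [-0.0, 0.0, -1.0]]
contact_force: [-0.7, 0.5, -0.4]
grip_width: 0.0919
finger_force: 0.0
```

Emit:
arm_command([
  [[0, 0, -5], [0, 0, 0], 0],
  [[0, 0, -15], [0, 0, 0], 0],
  [[0, 0, -35], [0, 0, 0], 0],
  [[0, 0, -60], [0, 0, 0], 0],
  [[0, 0, -85], [0, 0, 0], 0],
  [[0, 0, -105], [0, 0, 0], 0],
  [[0, 0, -117], [0, 0, 0], 0],
  [[0, 0, -117], [0, 0, 0], 0],
])

```text
time_s: 12.3
tool_pos: [0.6209, -0.0401, 0.2029]
eef_rot: [[-0.999, -0.036, 0.004], [-0.036, 0.999, 0.0], [-0.004, 0.0, -1.0]]
contact_force: [-0.3, -0.6, -0.0]
grip_width: 0.0919
finger_force: 0.0
```

Run:
```python
from h import *
go((.437,-.128,.2),(.437,-.128,.0665))
```

```text
rot [ 0.   0.2 -0. ] t 12.3
(0.437, -0.128, 0.2) [186.9 -81.4   2.1]
(0.437, -0.128, 0.0665) [187.5 -81.4 135.6]
```

Emit:
arm_command([
  [[18, -8, 0], [0, 0, 0], 0],
  [[50, -22, 0], [0, 0, 0], 0],
  [[85, -37, 0], [0, 0, 0], 0],
  [[120, -52, 0], [0, 0, 0], 0],
  [[150, -65, 0], [0, 0, 0], 0],
  [[175, -76, 0], [0, 0, 0], 0],
  [[186, -81, 0], [0, 0, 0], 0],
  [[186, -81, 0], [0, 0, 0], 0],
  [[186, -81, 0], [0, 0, 0], 0],
  [[186, -81, 0], [0, 0, 0], 0],
])

```text
time_s: 13.3
tool_pos: [0.438, -0.1269, 0.2005]
eef_rot: [[-0.999, -0.037, 0.0], [-0.037, 0.999, -0.0], [-0.0, -0.0, -1.0]]
contact_force: [0.3, -0.4, -0.2]
grip_width: 0.0916
finger_force: 0.0
```

Run:
```python
from h import *
go((.437,-.128,.0665))
p,D=bot.snapshot("top"); q,_=bot.snapshot("side"); cv2.imwrite("pics/a3.png",np.hstack([p[100:340,140:460],q[100:340,180:500]])[...,::-1])
P=cloud("top",D); m=(D>0)&(abs(P[...,2]-.118)<.004)&(np.hypot(P[...,0]-.62,P[...,1]+.04)<.035); t=P[m]
print(len(t), (t.min(0)+t.max(0))/2 if len(t) else 0,np.ptp(t,0) if len(t) else 0)
```

```text
rot [-0.   0.   0.1] t 13.3
(0.437, -0.128, 0.0665) [  1.1  -1.1 134. ]
316 [ 0.62026145 -0.03887051  0.11768033] [0.03045431 0.03115113 0.00710353]
```

View pics/a3.png

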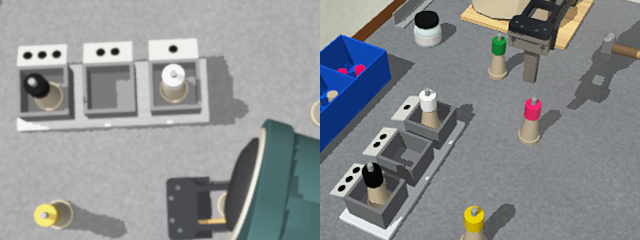

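White stands upright in the one-dot pocket (crop (172,80)), with its collar top at z = 0.118 as expected. Pink is untouched, under the gripper. I'll descend and grip it.

Emit:
arm_command([
  [[0, -1, 5], [0, 0, 0], 0],
  [[1, -1, 20], [0, 0, 0], 0],
  [[1, -1, 45], [0, 0, 0], 0],
  [[1, -1, 70], [0, 0, 0], 0],
  [[1, -1, 95], [0, 0, 0], 0],
  [[1, -1, 115], [0, 0, 0], 0],
  [[1, -1, 127], [0, 0, 0], 0],
  [[1, -1, 133], [0, 0, 0], 0],
  [[1, -1, 133], [0, 0, 0], 0],
  [[1, -1, 133], [0, 0, 0], 0],
])

```text
time_s: 14.4
tool_pos: [0.4364, -0.1287, 0.0681]
eef_rot: [[-0.999, -0.035, 0.001], [-0.035, 0.999, -0.0], [-0.001, -0.0, -1.0]]
contact_force: [0.6, -0.2, 0.1]
grip_width: 0.0912
finger_force: 0.0
```

Emit:
arm_command([
  [[0, 0, 0], [0, 0, 0], 120],
  [[0, 0, 0], [0, 0, 0], 150],
  [[0, 0, 0], [0, 0, 0], 180],
  [[0, 0, 0], [0, 0, 0], 220],
  [[0, 0, 0], [0, 0, 0], 255],
  [[0, 0, 0], [0, 0, 0], 255],
  [[0, 0, 0], [0, 0, 0], 255],
  [[0, 0, 0], [0, 0, 0], 255],
  [[0, 0, 0], [0, 0, 0], 255],
  [[0, 0, 0], [0, 0, 0], 255],
], grip_force=20)

```text
time_s: 15.4
tool_pos: [0.4358, -0.1285, 0.0675]
eef_rot: [[-0.999, -0.036, -0.0], [-0.036, 0.999, -0.0], [0.0, -0.0, -1.0]]
contact_force: [0.8, -0.0, -0.1]
grip_width: 0.0315
finger_force: 20.0
```

Emit:
arm_command([
  [[0, 0, -3], [0, 0, 0], 255],
  [[0, 0, -10], [0, 0, 0], 255],
  [[0, 0, -25], [0, 0, 0], 255],
  [[0, 0, -45], [0, 0, 0], 255],
  [[0, 0, -65], [0, 0, 0], 255],
  [[0, 0, -85], [0, 0, 0], 255],
  [[0, 0, -105], [0, 0, 0], 255],
  [[0, 0, -120], [0, 0, 0], 255],
  [[0, 0, -130], [0, 0, 0], 255],
  [[0, 0, -135], [0, 0, 0], 255],
])

```text
time_s: 16.4
tool_pos: [0.4361, -0.1285, 0.2036]
eef_rot: [[-0.999, -0.036, 0.001], [-0.036, 0.999, 0.0], [-0.001, 0.0, -1.0]]
contact_force: [0.4, 0.3, -1.4]
grip_width: 0.0314
finger_force: 20.0
```

Emit:
arm_command([
  [[-5, 5, 0], [0, 0, 0], 255],
  [[-15, 15, 0], [0, 0, 0], 255],
  [[-32, 32, 0], [0, 0, 0], 255],
  [[-52, 52, 0], [0, 0, 0], 255],
  [[-74, 73, 0], [0, 0, 0], 255],
  [[-96, 94, 0], [0, 0, 0], 255],
  [[-118, 115, 0], [0, 0, 0], 255],
  [[-138, 134, 0], [0, 0, 0], 255],
  [[-154, 150, 0], [0, 0, 0], 255],
  [[-166, 162, 0], [0, 0, 0], 255],
])

```text
time_s: 17.4
tool_pos: [0.5966, 0.0424, 0.2008]
eef_rot: [[-0.999, -0.038, -0.002], [-0.038, 0.999, 0.0], [0.002, 0.0, -1.0]]
contact_force: [0.1, -0.3, -0.2]
grip_width: 0.0319
finger_force: 20.0
```

Emit:
arm_command([
  [[-9, 9, 0], [0, 0, 0], 255],
  [[-16, 15, 0], [0, 0, 0], 255],
  [[-20, 19, 0], [0, 0, 0], 255],
  [[-20, 19, 0], [0, 0, 0], 255],
  [[-20, 19, 0], [0, 0, 0], 255],
  [[-20, 19, 0], [0, 0, 0], 255],
  [[-20, 19, 0], [0, 0, 0], 255],
])

```text
time_s: 18.1
tool_pos: [0.6151, 0.0584, 0.2029]
eef_rot: [[-0.999, -0.035, 0.0], [-0.035, 0.999, 0.0], [-0.0, 0.0, -1.0]]
contact_force: [0.3, 0.9, -2.3]
grip_width: 0.0318
finger_force: 20.0
```

Run:
```python
from h import *
go((.6155,.0595,.0855))
q,_=bot.snapshot("side"); cv2.imwrite("pics/a4.png",q[60:340,160:480][...,::-1])
```

```text
rot [ 0.   0.  -0.1] t 18.1
(0.6155, 0.0595, 0.0855) [ -0.4   1.1 117.4]
```

View pics/a4.png

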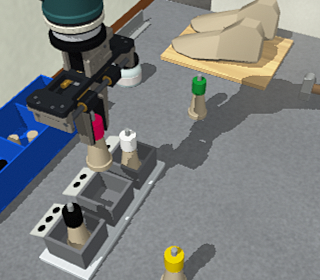

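Pink hangs upright (crop (98,145)) above the two-dot pocket, and white is standing beside it. I'll lower it.

Emit:
arm_command([
  [[0, 1, 5], [0, 0, 0], 255],
  [[0, 1, 20], [0, 0, 0], 255],
  [[0, 1, 40], [0, 0, 0], 255],
  [[0, 1, 60], [0, 0, 0], 255],
  [[0, 1, 78], [0, 0, 0], 255],
  [[0, 1, 92], [0, 0, 0], 255],
  [[0, 1, 102], [0, 0, 0], 255],
  [[0, 1, 109], [0, 0, 0], 255],
  [[0, 1, 112], [0, 0, 0], 255],
  [[0, 1, 114], [0, 0, 0], 255],
])

```text
time_s: 19.15
tool_pos: [0.6155, 0.06, 0.0887]
eef_rot: [[-0.999, -0.036, 0.001], [-0.036, 0.999, 0.0], [-0.001, 0.0, -1.0]]
contact_force: [0.2, -0.3, -1.2]
grip_width: 0.0315
finger_force: 20.0
```

Emit:
arm_command([
  [[0, 0, 0.7], [0, 0, 0], 255],
  [[0, 0, 1.5], [0, 0, 0], 255],
  [[0, 0, 2.2], [0, 0, 0], 255],
  [[0, 0, 2.5], [0, 0, 0], 255],
  [[0, 0, 2.5], [0, 0, 0], 255],
  [[0, 0, 2.5], [0, 0, 0], 255],
])

```text
time_s: 19.75
tool_pos: [0.6153, 0.06, 0.0862]
eef_rot: [[-0.999, -0.036, 0.0], [-0.036, 0.999, 0.0], [-0.0, 0.0, -1.0]]
contact_force: [0.6, -0.3, -0.8]
grip_width: 0.0317
finger_force: 20.0
```

Emit:
arm_command([
  [[0, 0, 0.5], [0, 0, 0], 255],
  [[0, 0, 1], [0, 0, 0], 255],
  [[0, 0, 1], [0, 0, 0], 255],
  [[0, 0, 1], [0, 0, 0], 255],
])

```text
time_s: 20.15
tool_pos: [0.6155, 0.06, 0.0856]
eef_rot: [[-0.999, -0.036, 0.001], [-0.036, 0.999, 0.0], [-0.001, 0.0, -1.0]]
contact_force: [-2.7, -0.6, 4.4]
grip_width: 0.0312
finger_force: 20.0
```

Contact is felt (4.4 N), so I'll release and retreat.

Emit:
arm_command([
  [[0, 0, 0], [0, 0, 0], 160],
  [[0, 0, 0], [0, 0, 0], 150],
  [[0, 0, 0], [0, 0, 0], 130],
  [[0, 0, 0], [0, 0, 0], 100],
  [[0, 0, 0], [0, 0, 0], 60],
  [[0, 0, 0], [0, 0, 0], 20],
  [[0, 0, 0], [0, 0, 0], 20],
  [[0, 0, 0], [0, 0, 0], 20],
  [[0, 0, 0], [0, 0, 0], 20],
  [[0, 0, 0], [0, 0, 0], 20],
])

```text
time_s: 21.15
tool_pos: [0.6152, 0.06, 0.0851]
eef_rot: [[-0.999, -0.036, 0.0], [-0.036, 0.999, 0.0], [-0.0, 0.0, -1.0]]
contact_force: [0.1, 0.8, -0.5]
grip_width: 0.085
finger_force: 0.0
```

Emit:
arm_command([
  [[0, 0, -5], [0, 0, 0], 20],
  [[0, 0, -15], [0, 0, 0], 20],
  [[0, 0, -35], [0, 0, 0], 20],
  [[0, 0, -60], [0, 0, 0], 20],
  [[0, 0, -85], [0, 0, 0], 20],
  [[0, 0, -105], [0, 0, 0], 20],
  [[0, 0, -117], [0, 0, 0], 20],
  [[0, 0, -117], [0, 0, 0], 20],
])

```text
time_s: 21.95
tool_pos: [0.6164, 0.06, 0.2044]
eef_rot: [[-0.999, -0.036, 0.004], [-0.036, 0.999, 0.001], [-0.004, 0.001, -1.0]]
contact_force: [0.7, 0.3, -0.7]
grip_width: 0.0849
finger_force: 0.0
```

Emit:
arm_command([
  [[30, 0, 0], [0, 0, 0], 20],
  [[60, 0, 0], [0, 0, 0], 20],
  [[95, 0, 0], [0, 0, 0], 20],
  [[125, 0, 0], [0, 0, 0], 20],
  [[150, 0, 0], [0, 0, 0], 20],
  [[150, 0, 0], [0, 0, 0], 20],
  [[150, 0, 0], [0, 0, 0], 20],
  [[150, 0, 0], [0, 0, 0], 20],
])

```text
time_s: 22.75
tool_pos: [0.4662, 0.0547, 0.2019]
eef_rot: [[-0.999, -0.035, 0.0], [-0.035, 0.999, -0.0], [-0.0, -0.0, -1.0]]
contact_force: [-0.1, -0.4, 0.1]
grip_width: 0.0847
finger_force: 0.0
```

Run:
```python
from h import *
p,D=bot.snapshot("top"); q,_=bot.snapshot("side"); cv2.imwrite("pics/a5.png",np.hstack([p[100:340,140:460],q[100:340,180:500]])[...,::-1])
P=cloud("top",D)
for c in((.62,-.04),(.616,.0595)):
    m=(D>0)&(abs(P[...,2]-.118)<.004)&(np.hypot(P[...,0]-c[0],P[...,1]-c[1])<.035); t=P[m]
    print(len(t), (t.min(0)+t.max(0))/2 if len(t) else 0)
```

```text
318 [ 0.62025892 -0.03818755  0.11796622]
319 [0.61636961 0.06057829 0.11742603]
```

View pics/a5.png

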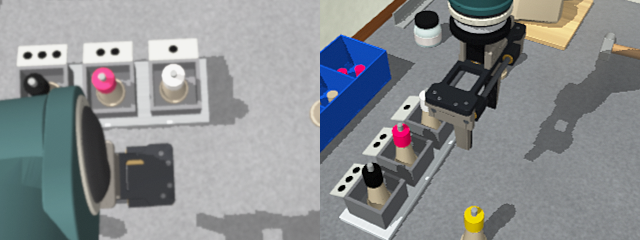

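Both cones stand upright in the right pockets: white at crop (174,80) under one dot, pink at (105,80) under two dots. The gripper is clear.

```bash
python3 -c "
from cell import bot
print(bot.close_job())"
```

```text
the job is handed in; nothing more can be done
None
```

The white-collared cone stands in the one-dot pocket and the pink-collared cone in the two-dot pocket, both upright and let go; I handed the job in at about 23 s, and it returned no verdict.

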